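# Hold test on two rebuilt brake levers

### The arm

A 6-joint arm with a two-finger parallel gripper is mounted at the origin on a cart in front of the work surface, level with it; the furniture and walls round the work are solid. World frame = base frame: x ahead of the robot, y to its left, z up, the work surface at z = 0. Lengths are in m, angles in rad, forces in N, time in s.
With the tool pointing down it reaches from about 0.3 to 0.875 m from the base axis. Payload 6.4 kg.
Tool frame: the origin (TCP) lies between the finger pads; the fingertips stand tip_extent ahead of it and the grasp point (between the pads) lies 2 mm behind it (tip_extent is the distance from the TCP to the fingertips, in m); z points along the fingers, x is the direction in which the jaws open and shut, and the axes are right-handed (so a half turn about z gives the same grasp; the last joint's range is limited). The gripper opens to 85 mm and grips with 20 to 120 N. Pads are 22 mm wide; open, the fingers measure 114 mm over their backs; the gripper's body (76 mm by 85 mm) begins 54 mm behind the grasp point. The pads swing forward as they close: fully open they stand 13 mm farther back than shut.
Start: joints at [-1.532, 0.181, 1.607, -0, 1.354, -0.206], TCP at [0.139, -0.558, 0.248] pointing down, gripper open.
Joint ranges: [-2.99, 2.99], [-0.89, 2.07], [0.3, 2.58], [-1.14, 4.28], [0, 2.63], [-3.12, 3.12]. Speed limits (rad/s): [2.57, 2.57, 3.01, 3.14, 3.14, 3.14].

### API

Orientations are given as a unit quaternion [w, x, y, z].
In Python, from bench import move_to, movel, movej, command_gripper, pause, solve_ik, observe, snapshot, MotionError, job_done, tip_extent gives the robot as it stands. The module is installed in compiled form; this text tells all that it offers. Calls block until the motion is done:
- move_to(position, orientation): joint-space move of the TCP to a pose.
- movel(position, frame=None, speed=0.15, max_force=None): straight line of the TCP; frame=None keeps the orientation; speed is the mean speed in m/s. With max_force (N) it stops when the force on the tool has changed by that much, and returns True; else False.
- movej(angles): joint-space move.
- command_gripper(opening, strength=None): opening from 0.0 (shut) to 1.0 (fully open); strength is the grip in N (None keeps the last); returns when the fingers have stopped.
- pause(seconds).
- solve_ik(position, orientation): joint angles nearest the present ones, or None.
- observe(): the state.
- snapshot(name): name is "scene" or "top" or "wrist"; returns a dict with "pixels" (400x640x3 uint8, red, green, blue), "fx", "fy", "cx", "cy" (pixels), "rvec" (rotation vector, rad) and "tvec" (3), from world to camera coordinates, as OpenCV has them. Camera axes: x right, y down, z forward; pixel columns grow to the right and rows downward; lengths in m; the calibration is good to about 2 mm. The wrist camera is an equidistant fisheye: a pixel r from the principal point sees the ray r / f radians off the axis. A picture is of the moment at which its call begins. There is no depth.
A pose or a line that the arm cannot do raises MotionError and nothing moves.
- job_done(): hands the job in, once; it reports no verdict.
The state is a dict: "t": time; "joint_pos": joint angles; "joint_velocities": joint speeds; "joint_efforts": joint torques, N m; "tcp_pos": TCP position; "ee_rot": TCP orientation; "contact_force": force on the tool from outside, world axes, zero at the start; "torque": the same for the moment, N m; "finger_gap": opening from 0.0 (shut) to 1.0 (fully open).
Only numpy, scipy, OpenCV 4.12 (cv2) and the standard library are available. Lean on these libraries where they do the work, as an engineer would, in place of code of your own. Each camera call takes 0.05 s, during which the arm holds its last target. There are 200 camera calls.

### The job

Two rebuilt brake master cylinders stand on the bench with their outlets plugged. With the backs of the fingers press the left-hand lever in towards its grip as far as it will go and let it come fully back out, then do the same with the right-hand lever: one comes up firm well short of its grip, the other comes all the way to it. Now press the one that stopped short in again and finish while still holding it firmly against its stop; never take a lever between the fingers, touch a grip or force a lever beyond its stop, and leave the tools and everything else where they are.

Things in the scene. Friction and masses are not known exactly. Their poses are not given: they have to be found in the camera images.
- stand_a: One of two look-alike bench stands, fixed, one left (+y), one right; they swap places between starts. Plate 150x90x12 mm, 36 mm post, with a 22 mm bar level at 130 mm height along the stand's y, from -30 to 261 mm. Origin on the worktop under the post; x from the lever (robot) side to the bar, z up. Grey reservoir box on the lever side: x -57 to -11, y 6 to 66, top at 177 mm.
- lever_a (a joint): Lever on stand_a, rad: 0 = out (its spring brings it back), grows as it is pressed to the grip. A sound unit stops firm at about 0.22, some 27 mm clear of the grip; one with air goes softly on to about 0.44, blade on the grip. Which is which shows only when pressed. 1.5 to 3.5 N moves it, 6 to 15 N holds it at its end, over 40 N is abuse.
- lever_a_press (a point): Where to press lever_a: on the blade's outer face (away from the grip), half height, 110 mm from its pivot. Bright aluminium blade, ball end, 13 mm high, 9 mm thick, 160 mm long. x axis into the face, y to the ball end; they turn with the lever. Out: at about x -77, y 180, z 130 mm of the stand, x axis 0.44 rad anticlockwise of the stand's; moves along stand +x 24 mm to the sound stop, 50 mm to the grip.
- grip_a: Black rubber grip on the bar of stand_a, behind the lever blade: 31 mm thick, from y = 125 to 248 mm of the stand, middle 130 mm above the worktop. Its origin and axes are those of the stand. Not to be touched by the fingers. The lever's upright pivot is at x = -50, y = 90 mm.
- stand_b: One of two look-alike bench stands, fixed, one left (+y), one right; they swap places between starts. Plate 150x90x12 mm, 36 mm post, with a 22 mm bar level at 130 mm height along the stand's y, from -30 to 261 mm. Origin on the worktop under the post; x from the lever (robot) side to the bar, z up. Grey reservoir box on the lever side: x -57 to -11, y 6 to 66, top at 177 mm.
- lever_b (a joint): Lever on stand_b, rad: 0 = out (its spring brings it back), grows as it is pressed to the grip. A sound unit stops firm at about 0.22, some 27 mm clear of the grip; one with air goes softly on to about 0.44, blade on the grip. Which is which shows only when pressed. 1.5 to 3.5 N moves it, 6 to 15 N holds it at its end, over 40 N is abuse.
- lever_b_press (a point): Where to press lever_b: on the blade's outer face (away from the grip), half height, 110 mm from its pivot. Bright aluminium blade, ball end, 13 mm high, 9 mm thick, 160 mm long. x axis into the face, y to the ball end; they turn with the lever. Out: at about x -77, y 180, z 130 mm of the stand, x axis 0.44 rad anticlockwise of the stand's; moves along stand +x 24 mm to the sound stop, 50 mm to the grip.
- grip_b: Black rubber grip on the bar of stand_b, behind the lever blade: 31 mm thick, from y = 125 to 248 mm of the stand, middle 130 mm above the worktop. Its origin and axes are those of the stand. Not to be touched by the fingers. The lever's upright pivot is at x = -50, y = 90 mm.
- grease_tin: Bystander to leave alone: grey round tin, 66 mm across, 52 mm high. Origin at the centre of its underside.
- spanner: Bystander to leave alone: open-end spanner lying flat, 154 mm long, 6 mm thick. Origin at the centre of its underside.
- hex_key: Bystander to leave alone: black L-shaped hexagon key lying flat, 78 mm long. Origin at the centre of its underside.
- pliers: Bystander to leave alone: combination pliers lying flat, 149 mm long. Origin at the centre of its underside.
- tape_roll: Bystander to leave alone: black roll of tape lying flat, 66 mm across, 19 mm high. Origin at the centre of its underside.
- oil_bottle: Bystander to leave alone: small oil bottle with spout, 46 mm across, 131 mm high. Origin at the centre of its underside.

How it is judged:
By the outcome, as a careful person would: the job done as asked, in the order asked, and still so for the second after the job is handed in, while the arm keeps its last pose, push and grip.
It also fails if it takes over 64 s, if anything falls off the work surface, if the arm or the gripper's body presses on something with over 40 N, if the wrist force passes 120 N, or if a joint passes its speed limit or range.

## Working session

There is one attempt and no reset: what is moved stays moved. The work goes in short steps, each a Python script; the robot and the scene stay as the last script left them, time stands still between calls to the robot, and variables do not carry over. Pictures are saved under pics/ and viewed, about 8 in all and at most 12, crops included, and the job is handed in when it is done.

```bash
mkdir -p pics; python3 - <<'E'
from bench import *
import cv2,numpy as np
for n in("scene","top"):
    s=snapshot(n); cv2.imwrite(f"pics/{n}0.png",s["pixels"][:,:,::-1])
    R=cv2.Rodrigues(np.array(s["rvec"]))[0]; print(n,s["fx"],s["fy"],s["cx"],s["cy"],-R.T@np.array(s["tvec"]).ravel(),R[2])
o=observe();print(o,tip_extent)
E
```

```text
scene 501.46478174684705 501.46478174684705 316.7115309683286 198.5188303744997 [-0.47753617  0.6063188   1.00347679] [ 0.71734999 -0.38114842 -0.58321083]
top 436.46329118293653 436.46329118293653 314.1121578310991 201.94814105907204 [ 0.15210546 -0.20278987  1.07099265] [ 0.42484402  0.24081278 -0.87264928]
{'t': 0.1, 'joint_pos': array([-1.53228558e+00,  1.81441803e-01,  1.60792903e+00,  1.96130609e-05,
        1.35381568e+00, -2.06333182e-01]), 'joint_velocities': array([-3.53464402e-05, -8.84821956e-04, -3.05932156e-03,  2.07549768e-03,
       -1.69413581e-03, -7.86870944e-04]), 'joint_efforts': array([-2.88348765e-04, -4.45877588e+01, -3.52238846e+01, -2.29807638e-04,
        4.18477124e-03, -5.11003719e-06]), 'tcp_pos': array([ 0.13936807, -0.5573576 ,  0.2474781 ]), 'ee_rot': array([-6.14939781e-04,  7.88162424e-01, -6.15466781e-01, -5.06987180e-04]), 'contact_force': array([-0.0672814 ,  0.65850917,  0.00934236]), 'torque': array([0.04788149, 0.04146502, 0.01556478]), 'finger_gap': 0.9990730044259767} 0.017
```

View pics/top0.png

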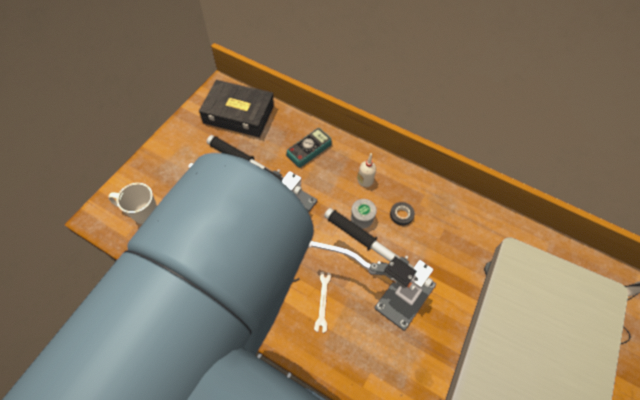

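View pics/scene0.png

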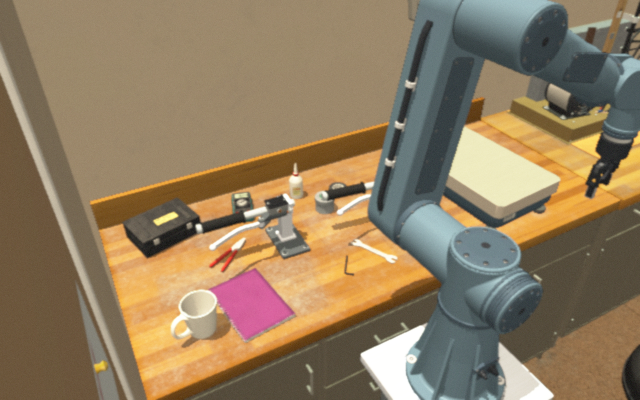

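The top view shows the right stand: bar from (335,215) to (425,275), lever to (312,243). The scene view shows the left stand: post near (290,235), lever ball near (213,245). The arm hides the rest, so I'll raise it to the centre and use the wrist camera as well.

```bash
python3 - <<'E'
from bench import *
import cv2,numpy as np
p=observe()
for pos in ([0.36,0.0,0.52],[0.36,0,0.45],[0.4,0,0.4]):
    q=[0,1,0,0]; 
    s=solve_ik(pos,q); print(pos,s)
    if s is not None: move_to(pos,q); break
ims=[]
for n in("scene","top","wrist"):
    s=snapshot(n); cv2.imwrite(f"pics/{n}1.png",s["pixels"][:,:,::-1]); np.savez(f"pics/{n}1.npz",**s)
    ims.append(s["pixels"][:,:,::-1])
c=np.vstack([np.hstack(ims[:2]),np.hstack([ims[2],ims[2]*0])])
cv2.imwrite("pics/m1.png",cv2.resize(np.hstack(ims[:2]),(800,250),interpolation=cv2.INTER_AREA))
print(observe()["joint_pos"],observe()["contact_force"],observe()["t"],s["fx"],s["cx"],s["cy"])
E
```

```text
[0.36, 0.0, 0.52] [-3.33362462e-01 -4.00171839e-01  1.60374204e+00 -4.44089210e-16
  1.93802245e+00 -3.33362462e-01]
[-3.34475419e-01 -3.99297101e-01  1.60391907e+00 -4.70858169e-05
  1.93785490e+00 -3.33395286e-01] [-0.12530625  0.07555716  0.14441284] 2.5917 309.70691628693146 318.8570418586717 202.36110900288492
```

View pics/wrist1.png

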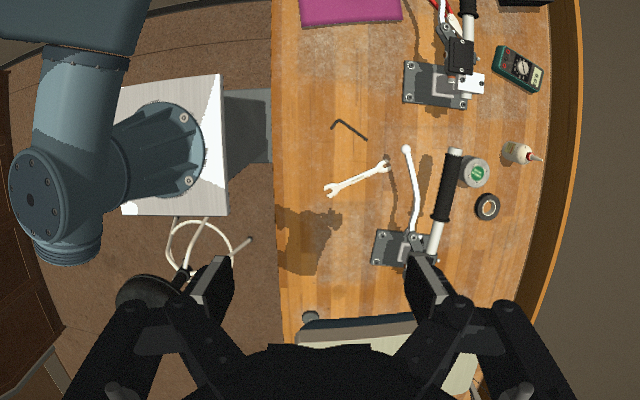

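View pics/m1.png

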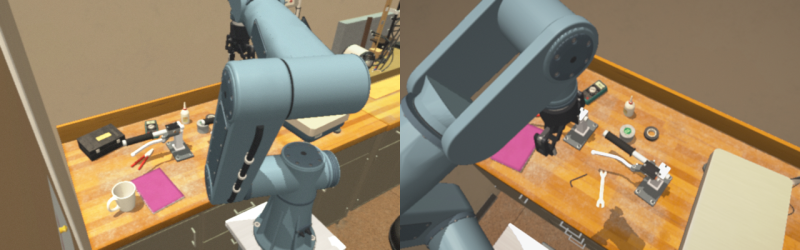

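Wrist view: the right lever runs from its pivot near (413,240) to the ball at (407,150), with its grip at (455,150)-(438,225). The left stand's plate is near (440,85), but its lever is cut off. One more wrist view farther left is needed.

```bash
python3 - <<'E'
from bench import *
import cv2,numpy as np
move_to([0.42,0.28,0.45],[0,1,0,0])
s=snapshot("wrist"); np.savez("pics/wrist2.npz",**s)
b=np.load("pics/wrist1.npz")["pixels"]
a=s["pixels"]
A=cv2.resize(a[20:280,270:530],(400,400)); 
B=cv2.resize(b[120:280,340:500],(400,400),interpolation=cv2.INTER_CUBIC)
cv2.imwrite("pics/m2.png",np.hstack([A,B])[:,:,::-1]); print(observe()["t"])
E
```

```text
3.775
```

View pics/m2.png

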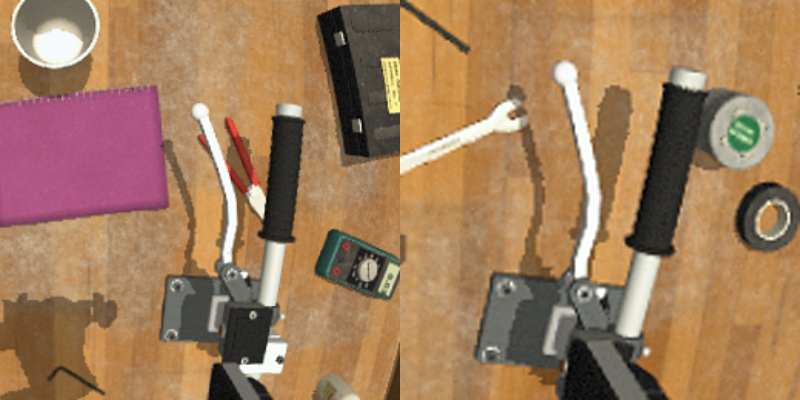

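Left crop: ball (200,110), pivot bolt (232,272), grip from (288,118) to (278,240). Right crop: ball (566,73), pivot bolt (586,293), grip from (685,88) to (651,250). Next I'll cast these onto z = 0.13 and fit the stand frames.

```bash
cat > h.py <<'E'
import cv2,numpy as np
def cast(s,px,z):
    px=np.atleast_2d(np.array(px,float)); R=cv2.Rodrigues(s["rvec"].astype(float))[0]; C=-R.T@s["tvec"].ravel()
    d=(px-[s["cx"],s["cy"]])/s["fx"]; r=np.linalg.norm(d,axis=1,keepdims=True)
    ray=np.hstack([np.sin(r)*d/r,np.cos(r)])@R
    return C+ray*((z-C[2])/ray[:,2:])
E
python3 - <<'E'
import numpy as np,cv2
from h import cast
for n,f,sc,o,off in(("L","wrist2",400/260,(270,20),0),("R","wrist1",2.5,(340,120),400)):
    s=np.load(f"pics/{f}.npz")
    pts=np.array([(200,110),(232,272),(288,118),(278,240),(222,165),(230,228)] if n=="L" else [(566,73),(586,293),(685,88),(651,250),(583,150),(583,250)],float)
    px=(pts-[off,0])/sc+o
    # bright blade mask: centroid of column runs for rows between ball and pivot
    P=cast(s,px,0.13)[:,:2]
    g0,g1=P[3],P[2]; v=(g1-g0)/np.linalg.norm(g1-g0); yaw=np.arctan2(-v[0],v[1]); u=np.array([v[1],-v[0]])
    O=(g0+g1)/2-v*0.1865
    loc=lambda p:np.round([(p-O)@u*1e3,(p-O)@v*1e3],1)
    print(n,"grip len",np.linalg.norm(g1-g0),"yaw",yaw,"O",O,"ball",loc(P[0]),"pivot",loc(P[1]))
    print(" press world",O-0.077*u+0.18*v)
    im=s["pixels"].astype(int); m=((im.min(2)>165)&(im.max(2)-im.min(2)<45)).astype(np.uint8)
    k,lab,st,ce=cv2.connectedComponentsWithStats(m)
    b=px[0]; i=lab[int(b[1]+1.5),int(b[0]+.5)]; print(" comp",i,st[i])
    if i:
        for row in range(st[i][1],st[i][1]+st[i][3],4):
            c=np.where(lab[row]==i)[0]
            e=cast(s,[(c.min()-.5,row),(c.max()+.5,row)],0.13)[:,:2]; print("  ",loc(e[0]),loc(e[1]))
E
```

```text
L grip len 0.1234688671774208 yaw -0.01826813648361885 O [0.62506244 0.13514606] ball [-91.4 247. ] pivot [-47.   89.8]
 press world [0.55136337 0.31652259]
 comp 4 [395  87  29 104 647]
   [-95.4 253.3] [-89.4 253.8]
   [-99.7 247.1] [-83.2 248.4]
   [-98.  241.4] [-84.5 242.4]
   [-91.8 235.9] [-81.2 236.8]
   [-88.5 230.3] [-77.9 231.1]
   [-85.3 224.7] [-76.1 225.4]
   [-83.5 218.9] [-74.3 219.6]
   [-80.1 213.2] [-70.9 213.9]
   [-78.3 207.5] [-69.  208.1]
   [-76.4 201.7] [-67.1 202.3]
   [-73. 196.] [-63.7 196.6]
   [-71.1 190.1] [-61.7 190.7]
   [-69.1 184.3] [-59.7 184.9]
   [-67.2 178.4] [-56.1 179.1]
   [-63.6 172.7] [-54.1 173.2]
   [-61.5 166.7] [-52.  167.3]
   [-59.5 160.8] [-49.9 161.3]
   [-59.  154.8] [-49.3 155.3]
   [-58.5 148.7] [-48.8 149.2]
   [-56.3 142.7] [-48.2 143. ]
   [-57.4 136.5] [-47.6 136.9]
   [-58.4 130.3] [-48.7 130.6]
   [-57.8 124.1] [-49.7 124.4]
   [-58.8 117.8] [-50.7 118.1]
   [-59.8 111.5] [-50.  111.8]
   [-59.2 105.2] [-49.3 105.5]
R grip len 0.12323454074028867 yaw -0.10957759273612531 O [ 0.57408098 -0.24320025] ball [-91.3 245.3] pivot [-44.5  86.1]
 press world [ 0.51722732 -0.05585922]
 comp 29 [402 144  18  87 458]
   [-96.1 253.7] [-92.5 254.2]
   [-100.3  246.1] [-84.3 248.4]
   [-97.4 239.6] [-84.9 241.3]
   [-90.9 233.4] [-82.  234.7]
   [-88.  226.8] [-79. 228.]
   [-85.  220.1] [-74.1 221.6]
   [-81.9 213.4] [-72.8 214.6]
   [-78.9 206.6] [-69.7 207.8]
   [-75.7 199.8] [-66.5 201. ]
   [-72.6 193. ] [-63.3 194.1]
   [-69.4 186.1] [-60.1 187.2]
   [-68.  178.9] [-58.6 180. ]
   [-62.8 172.1] [-55.3 173. ]
   [-61.4 164.9] [-51.9 165.9]
   [-59.9 157.5] [-50.3 158.6]
   [-58.3 150.1] [-48.8 151.2]
   [-56.8 142.7] [-47.2 143.7]
   [-57.1 135. ] [-47.5 136. ]
   [-59.3 127. ] [-49.7 128. ]
   [-59.6 119.2] [-49.9 120.1]
   [-59.9 111.3] [-50.2 112.2]
   [-58.2 103.5] [-48.4 104.4]
```

Both grip lengths come out at 123 mm as stated, so the frames are good. The outer face 110 mm from the pivot is at about (-74, 196) in the stand frame. I'll press the left lever first.

```bash
cat >> h.py <<'E'
from bench import *
ST={"L":((.62506,.13515),-.01827),"R":((.57408,-.24320),-.10958)}
PIV=np.array([-.050,.090]); REL=np.array([-.0742,.1965])-PIV; Z=0.131; H=0.0145
def rot(a): return np.array([[np.cos(a),-np.sin(a)],[np.sin(a),np.cos(a)]])
def pose(n,th,gap=0.,z=Z):
    O,yaw=ST[n]; a=.44-th
    p=PIV+rot(-th)@REL-(H+gap)*np.array([np.cos(a),np.sin(a)])
    w=np.array(O)+rot(yaw)@p; h=(a+yaw)/2      # tool x along push, z down
    return [w[0],w[1],z],[0,np.cos(h),np.sin(h),0]
def rep(n,tag):
    o=observe(); O,yaw=ST[n]; l=rot(-yaw)@(o["tcp_pos"][:2]-O)*1e3
    print(tag,"t%.2f"%o["t"],"tcp local",l.round(1),"z",o["tcp_pos"][2].round(4),"F stand",(rot(-yaw)@o["contact_force"][:2]).round(2),o["contact_force"][2].round(2),"gap%.2f"%o["finger_gap"],flush=True)
def approach(n):
    move_to(*pose(n,0,.045,.25)); movel(*pose(n,0,.045),speed=.12); pause(.3); rep(n,"ready")
def press(n,ths=(.11,.25,.36,.47),f=7.):
    hit=movel(*pose(n,0,.004),speed=.06,max_force=f); rep(n,f"near {hit}")
    for th in ths:
        if hit: break
        hit=movel(*pose(n,th),speed=.03,max_force=f); rep(n,f"th{th} {hit}")
    pause(.4); rep(n,"held"); return hit
def release(n):
    movel(*pose(n,0,.004),speed=.05); movel(*pose(n,0,.045),speed=.08); pause(.5); rep(n,"released")
E
python3 - <<'E'
from h import *
for n in"LR":
    for a in((0,.045,.25),(0,.045),(.25,),(.47,)): print(n,np.round(solve_ik(*pose(n,*a)),2))
command_gripper(0.0,30)
approach("L"); press("L")
s=snapshot("wrist"); cv2.imwrite("pics/pL.png",s["pixels"][:,:,::-1])
s=snapshot("scene"); cv2.imwrite("pics/sL.png",s["pixels"][:,:,::-1])
E
```

```text
L [ 0.35  0.21  1.57 -0.    1.36 -0.07]
L [ 0.35  0.34  1.67 -0.    1.14 -0.07]
L [ 0.35  0.48  1.47 -0.    1.19  0.18]
L [ 0.34  0.52  1.42 -0.    1.21  0.39]
R [-0.38 -0.06  1.86 -0.    1.34 -0.71]
R [-0.38  0.09  1.97 -0.    1.08 -0.71]
R [-0.3   0.23  1.8  -0.    1.11 -0.38]
R [-0.29  0.28  1.74 -0.    1.12 -0.15]
ready t6.86 tcp local [-127.8  171.3] z 0.1315 F stand [-0.01 -0.07] -0.24 gap-0.00
near False t7.69 tcp local [-91.3 188.5] z 0.1307 F stand [-0.77  0.87] 0.21 gap0.00
th0.11 False t8.37 tcp local [-76.5 193.5] z 0.1308 F stand [-1.92 -2.94] -0.0 gap-0.00
th0.25 False t9.02 tcp local [-61.7 196.3] z 0.1308 F stand [-2.74 -1.58] -0.68 gap0.00
th0.36 False t9.56 tcp local [-50. 197.] z 0.1308 F stand [-3.7  -3.29] 0.93 gap0.00
th0.47 True t9.91 tcp local [-43.4 196.7] z 0.13 F stand [-2.52  0.71] 3.16 gap0.00
held t10.31 tcp local [-43.9 195.8] z 0.1288 F stand [-3.8   2.54] 2.33 gap0.00
```

```bash
python3 - <<'E'
import cv2,numpy as np
a=cv2.imread("pics/pL.png"); b=cv2.imread("pics/sL.png")
B=cv2.resize(b[160:290,170:330],(480,390),interpolation=cv2.INTER_CUBIC)
A=cv2.resize(a[:,250:],(320,328))
c=np.zeros((390,800,3),np.uint8); c[:328,:320]=A; c[:,320:]=B
cv2.imwrite("pics/v5.png",c)
E
```

```text
(no output)
```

View pics/v5.png

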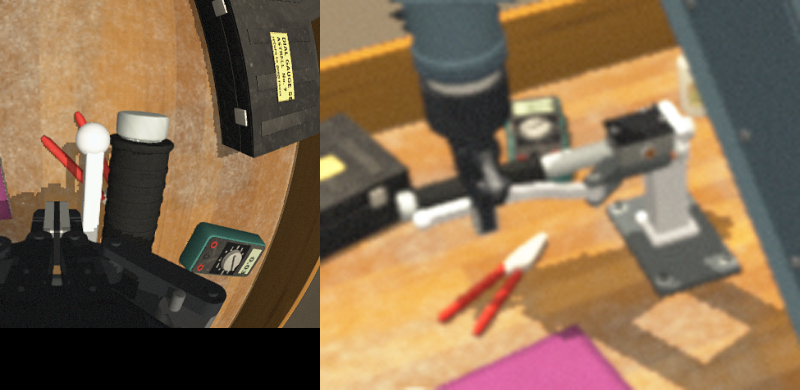

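The picture shows the blade close to the left grip, with the ball at (93,138) and a small gap left to the grip edge at (110,145). The gripper's linkage stands out over the grip, and the fingertips reach well below the blade. I'll check the tip height and the mean force before going further.

```bash
python3 - <<'E'
from h import *
F=[]
for i in range(8): pause(.05); F.append(observe()["contact_force"])
print(np.mean(F,0),np.std(F,0)); rep("L","now"); o=observe()
s=snapshot("scene"); p=o["tcp_pos"]
for z in(.09,.101,.114,.1235,.1365): 
    q=p.copy(); q[2]=z; print(z,cv2.projectPoints(q[None],s["rvec"].astype(float),s["tvec"].astype(float),np.array([[s["fx"],0,s["cx"]],[0,s["fy"],s["cy"]],[0,0,1.]]),None)[0].ravel())
E
```

```text
[-3.2387709   2.15361657  1.33144505] [0.36349424 0.47574083 0.31227628]
now t10.81 tcp local [-43.9 195.4] z 0.1286 F stand [-2.85  2.58] 1.07 gap0.00
0.09 [225.31487773 241.81273378]
0.101 [224.87950254 238.79584124]
0.114 [224.35977048 235.19440548]
0.1235 [223.97635491 232.5375624 ]
0.1365 [223.44666456 228.86712156]
```

The side and vertical forces look like friction from the arm settling, not contact with the grip. The tip is at z of about 0.108. I'll raise the tool 6 mm for clearance over the grip and finish the left press.

```bash
sed -i 's/Z=0.131/Z=0.137/' h.py; python3 - <<'E'
from h import *
hit=movel(*pose("L",.39,.0),speed=.03); rep("L","raise")
hit=movel(*pose("L",.56),speed=.02,max_force=8); rep("L",f"end {hit}")
for i in range(4): pause(.2); rep("L","hold")
s=snapshot("wrist"); cv2.imwrite("pics/pL2.png",s["pixels"][:,250:,::-1])
E
```

```text
raise t11.30 tcp local [-46.6 196.4] z 0.1368 F stand [-4.15 -2.05] -0.96 gap-0.00
end True t11.75 tcp local [-43.3 196.2] z 0.1361 F stand [-3.54  1.2 ] 2.83 gap-0.01
hold t11.95 tcp local [-44.1 196. ] z 0.1352 F stand [-3.79  1.67] 1.82 gap0.00
hold t12.15 tcp local [-44.6 195.8] z 0.1347 F stand [-2.53  0.88] 2.53 gap0.00
hold t12.35 tcp local [-44.7 195.6] z 0.1345 F stand [-2.92  1.45] 2.52 gap-0.00
hold t12.55 tcp local [-44.6 195.6] z 0.1345 F stand [-3.44  1.36] 2.21 gap-0.00
```

View pics/pL2.png

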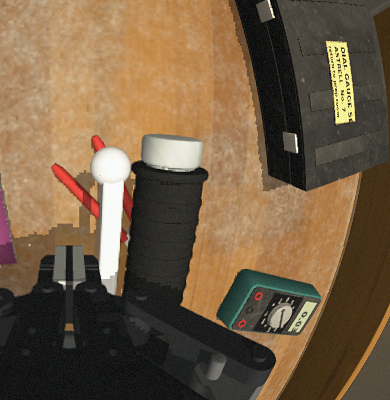

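It stopped twice at the same place (x = -43.3), then relaxed back to about 3 N; the blade at (110,250) lies alongside the grip. I'll confirm the end with small fixed increments up to about 9 N, then let the lever out.

```bash
cat >> h.py <<'E'
def mf(n,k=5):
    F=[]
    for _ in range(k): pause(.04); F.append(observe()["contact_force"])
    return -(rot(-ST[n][1])@np.mean(F,0)[:2])[0]
def firm(n,th,lim,target=9.,d=.01):
    while th<lim:
        movel(*pose(n,th),speed=.02,max_force=15); f=mf(n); rep(n,f"th{th:.2f} f={f:.1f}")
        if f>target: break
        th+=d
    return th
E
python3 - <<'E'
from h import *
firm("L",.42,.52); release("L")
s=snapshot("wrist"); cv2.imwrite("pics/rL.png",s["pixels"][:,:,::-1])
E
```

```text
th0.42 f=4.1 t13.12 tcp local [-43.5 196.5] z 0.1364 F stand [-3.95 -2.07] -2.83 gap-0.00
th0.43 f=5.3 t13.57 tcp local [-42.6 196.5] z 0.1366 F stand [-5.68 -1.69] -3.16 gap-0.00
th0.44 f=8.9 t14.03 tcp local [-42.5 196.7] z 0.1365 F stand [-9.21 -1.07] -0.49 gap-0.00
th0.45 f=12.1 t14.49 tcp local [-42.3 196.8] z 0.1365 F stand [-12.39  -1.6 ] 1.72 gap0.00
released t16.83 tcp local [-128.   171.2] z 0.1369 F stand [-0.4  -0.75] 0.1 gap-0.00
```

The left end is confirmed: 12 N held with no further travel at θ ≈ 0.44, so the left is the soft one. Now the right lever.

```bash
python3 - <<'E'
from h import *
movel(*pose("L",0,.045,.25),speed=.2)
approach("R")
hit=press("R",ths=(.10,.17),f=12)
if not hit: firm("R",.18,.48)
s=snapshot("wrist"); cv2.imwrite("pics/pR.png",s["pixels"][:,:,::-1])
l=cv2.imread("pics/rL.png")[:,250:]; cv2.imwrite("pics/v7.png",np.hstack([l,cv2.imread("pics/pR.png")[:,250:]]))
E
```

```text
ready t20.38 tcp local [-127.8  171.1] z 0.1375 F stand [-0.09 -0.33] 0.81 gap0.00
near False t21.21 tcp local [-91.2 188.7] z 0.1368 F stand [ 0.13 -0.38] 0.82 gap0.00
th0.1 False t21.85 tcp local [-77.4 193.3] z 0.1369 F stand [-2.15 -2.74] -0.48 gap0.00
th0.17 False t22.25 tcp local [-70.1 195.1] z 0.1369 F stand [-1.81 -3.02] -0.08 gap0.00
held t22.65 tcp local [-69.9 195.2] z 0.1369 F stand [-2.25 -3.32] -0.13 gap0.00
th0.18 f=2.4 t23.11 tcp local [-68.8 195.4] z 0.137 F stand [-2.34 -3.29] -1.04 gap0.00
th0.19 f=2.5 t23.57 tcp local [-67.8 195.6] z 0.137 F stand [-2.81 -2.93] -1.0 gap-0.00
th0.20 f=2.8 t24.02 tcp local [-66.7 195.7] z 0.137 F stand [-3.2  -2.83] -0.86 gap0.00
th0.21 f=4.6 t24.48 tcp local [-65.9 195.9] z 0.1369 F stand [-4.9  -1.88] 0.74 gap-0.00
th0.22 f=8.4 t24.94 tcp local [-65.8 196. ] z 0.1368 F stand [-8.56 -3.18] 3.91 gap0.00
th0.23 f=12.8 t25.40 tcp local [-65.7 196.2] z 0.1368 F stand [-13.72  -4.19] 6.77 gap0.00
```

View pics/v7.png

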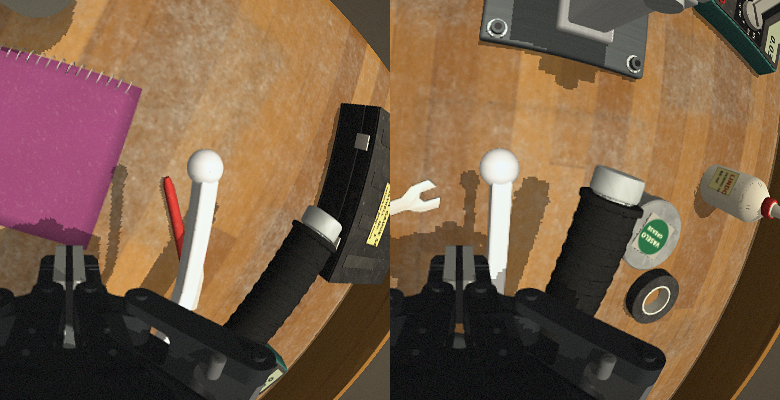

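The left picture shows lever L back out with a clear gap to its grip. The right picture shows the right lever firm at θ ≈ 0.22 (12.8 N, no more travel), well clear of its grip. The right is the sound one, so I'll release it, press again, hold and check.

```bash
python3 - <<'E'
from h import *
release("R")
s=snapshot("wrist"); cv2.imwrite("pics/rR.png",s["pixels"][:,250:,::-1])
press("R",ths=(.10,.19),f=12)
firm("R",.21,.26,target=8.5,d=.005)
for i in range(3): pause(.5); print(mf("R")); rep("R","hold")
s=snapshot("wrist"); cv2.imwrite("pics/v8.png",np.hstack([cv2.imread("pics/rR.png"),s["pixels"][:,250:,::-1]]))
E
```

```text
released t27.32 tcp local [-128.   171.2] z 0.1369 F stand [-0.34  1.21] -0.55 gap-0.00
near False t28.21 tcp local [-91.2 188.7] z 0.1368 F stand [-0.2  -0.21] -0.19 gap-0.00
th0.1 False t28.85 tcp local [-77.5 193.2] z 0.1369 F stand [-1.93 -2.42] 0.64 gap0.00
th0.19 False t29.32 tcp local [-68.  195.5] z 0.1369 F stand [-1.82 -2.76] 0.12 gap0.00
held t29.73 tcp local [-67.8 195.6] z 0.1369 F stand [-2.26 -2.67] -1.05 gap0.00
th0.21 f=4.3 t30.19 tcp local [-66.  195.9] z 0.1369 F stand [-3.71 -3.89] 0.9 gap-0.00
th0.21 f=6.0 t30.65 tcp local [-65.9 196. ] z 0.1368 F stand [-5.61 -3.94] 2.68 gap-0.00
th0.22 f=8.4 t31.11 tcp local [-65.8 196. ] z 0.1368 F stand [-8.76 -4.12] 3.81 gap0.00
th0.23 f=10.2 t31.57 tcp local [-65.7 196.1] z 0.1368 F stand [-9.98 -5.09] 5.58 gap0.00
10.420480004238641
hold t32.27 tcp local [-65.8 196.1] z 0.1368 F stand [-10.17  -4.24] 4.23 gap0.00
9.92118395973431
hold t32.98 tcp local [-65.8 196.1] z 0.1368 F stand [-10.18  -3.65] 6.06 gap-0.00
10.08975839386514
hold t33.69 tcp local [-65.7 196.1] z 0.1368 F stand [-9.63 -4.79] 5.53 gap-0.00
```

View pics/v8.png

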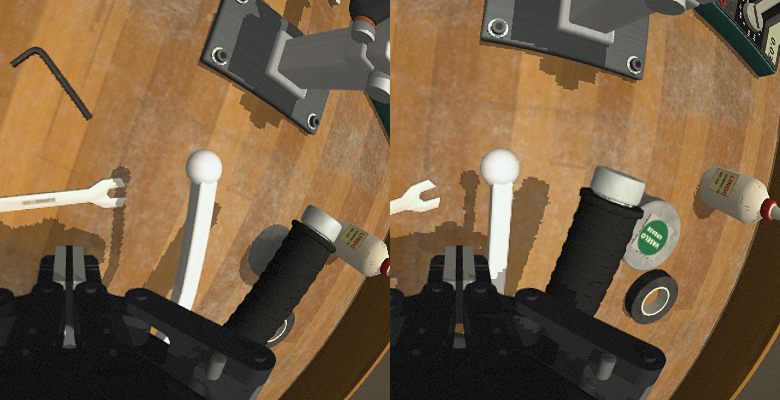

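The lever came fully out between the two presses (left picture). It is now held at its stop with a steady 10 N or so, well clear of the grip. I'm handing in.

```bash
python3 -c "
from bench import *
job_done()"
```

```text
the job is handed in; nothing more can be done
```

I pressed both levers with the backs of the closed fingers, left then right. The left one is soft and the right one is sound. I handed the job in at about 34 s of robot time with the right lever pressed in again and held against its stop.

- **Left lever:** it went softly on to about 0.44 rad, blade on the grip, where 12 N moved it no further. It then came fully back out, as seen in the wrist image. That press took three pushes, because the force limit first stopped the tool just short of the end. I raised the tool 6 mm and carried on without letting the lever out.
- **Right lever:** it stopped firm at about 0.22 rad, held 12.8 N with no more travel, and came fully back out.
- **Final hold:** over the last 2 s the force along the push was a steady 10 N or so, and the tool position stayed within 0.1 mm. The wrist image shows the blade well clear of its grip. About 4–5 N of sideways and vertical force also shows there, which I take to be friction.

Two points are less certain:
- **Left grip:** during the left press the gripper's linkage stood out over the grip. I saw no sign that it touched, but no image shows that gap directly.
- **Press point:** the stated point (x -77, y 180 mm) did not lie on the blade's outer face as measured. I pressed about 110 mm from the pivot instead, at about x -74, y 196 mm.

The tools I could see in the last pictures looked undisturbed; I did not measure them again.

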